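# Load the drum's bearing balls and present its spindle

## Robot

A 7-joint arm with a two-finger parallel gripper is mounted at the origin on the work surface. World frame = base frame: x ahead of the robot, y to its left, z up, the work surface at z = 0. Lengths are in m, angles in rad, forces in N, time in s.
With the tool pointing down it reaches from about 0.4 to 0.925 m from the base axis. Payload 5.6 kg.
Tool frame: the origin (TCP) lies at the very end of the fingers, on their centre line; the grasp point (between the pads) lies 19 mm behind it; y points along the fingers, z is the direction in which the jaws open and shut, and the axes are right-handed (so a half turn about y gives the same grasp; the last joint's range is limited). The gripper opens to 85 mm and grips with 20 to 120 N. Pads are 22 mm wide; open, the fingers measure 114 mm over their backs; the gripper's body (76 mm by 85 mm) begins 54 mm behind the grasp point. The pads swing forward as they close: fully open they stand 13 mm farther back than shut.
Start: joints at [-1.262, 0.468, -0.012, 1.603, 0.006, 1.071, -0.056], TCP at [0.224, 0.61, 0.231] pointing down, gripper open.
Joint ranges: [-2.53, 2.53], [-0.31, 2.02], [-1.57, 1.55], [0.28, 2.44], [-1.29, 4.43], [0.15, 1.84], [-2.92, 2.92]. Speed limits (rad/s): [2.57, 2.57, 3.14, 3.14, 3.14, 3.14, 3.14].

## Interface

Orientations are given as a unit quaternion [x, y, z, w].
In Python, from workcell import arm, imaging gives the robot as it stands. Calls block until the motion is done:
- arm.move_to(position, orientation): joint-space move of the TCP to a pose.
- arm.move_linear(position, attitude=None, rate=0.15, f_stop=None): straight line of the TCP; attitude=None keeps the orientation; rate is the mean speed in m/s. With f_stop (N) it stops when the force on the tool has changed by that much, and returns True; else False.
- arm.move_j(angles): joint-space move.
- arm.gripper_to(opening, effort=None): finger opening in m; effort is the grip in N (None keeps the last); returns when the fingers have stopped.
- arm.dwell(seconds).
- arm.ik(position, orientation): joint angles nearest the present ones, or None.
- arm.state(): the state.
- imaging.grab_frame(name): name is "side" or "top" or "wrist"; returns (picture, depth): 400x640x3 uint8, red, green, blue; 400x640 float32, m along the optical axis (not along the pixel's ray), 0 where there is no reading.
- imaging.calibration(name): a dict with "fx", "fy", "cx", "cy" (pixels), "R" (3x3) and "t" (3): a world point X has camera coordinates R X + t; the wrist camera has in their place "tool_from_camera" (4x4, takes a point from camera to tool coordinates, whose origin is the TCP and whose axes are the tool frame's). Camera axes: x right, y down, z forward; pixel columns grow to the right and rows downward; lengths in m; the calibration is good to about 2 mm. The wrist camera is an equidistant fisheye: a pixel r from the principal point sees the ray r / f radians off the axis. A picture is of the moment at which its call begins: read the wrist's pose just before it. calibration takes no time and is no camera call.
A pose or a line that the arm cannot do raises arm.IKError and nothing moves.
- arm.finish_job(): hands the job in, once; it reports no verdict.
Trained networks look in the newest picture that a camera, given by its name, has taken for a name from the list of things; names that differ only in an ending like _2 or _b are one class to them, and where a whole thing is asked for, a point or a joint stands for the part that bears it (a point fixed in the world has none). Each returns a list of dicts, best first, with "score" (0 to 1); they miss things now and then, are a little off and sometimes report something else, mostly with a low value. They report only what shows in the picture. A call takes as long as a camera call. They do not tell look-alikes from the thing itself.
- imaging.find_in(camera, thing): "location" ([x, y, z] in m, in the coordinates of the camera as it stood for that picture, good to about 4 mm: the middle of the surface that is visible of it).
- imaging.cut_out(camera, thing): "region" (400x640 bool, what is visible of it).
The state is a dict: "time_s": time; "joint_pos": joint angles; "joint_velocities": joint speeds; "joint_torque": joint torques, N m; "tcp_pos": TCP position; "eef_rot": TCP orientation; "wrist_force": force on the tool from outside, world axes, zero at the start; "moment": the same for the moment, N m; "opening": finger opening in m.
Only numpy, scipy, OpenCV 4.12 (cv2) and the standard library are available. Lean on these libraries where they do the work, as an engineer would, in place of code of your own. Each camera call takes 0.05 s, during which the arm holds its last target.

## Task

Pick up the pouring cup by its handle and pour all five bearing balls over its sloping lip into the copper drum on the turntable, then set the empty cup back down upright on the bench and let go of it. After that, draw the spindle out of its slanted holder, turn it upright with its thick head up, and finish while still holding it there, still and plumb, with its lower end over the middle of the drum's mouth, clear above the rim by no more than a few centimetres. Leave the washer, sleeve and collar near the drum where they are.

Things in the scene. Friction and masses are not known exactly. Their poses are not given: they have to be found in the camera images.
- drum_rim (a point): Centre of the open mouth of the copper drum, at rim height, 97 mm above the bench. The drum is a round open vessel, 120 mm across outside, 112 mm inside, 79 mm deep inside, standing upright and fixed on a wooden disc 156 mm across and 12 mm thick. It does not move.
- cup_bowl (a point): Centre of the bowl of the loose scoop-shaped brass cup (120 g), 16 mm above its underside. Its axes: z up, +x to the handle, -x to the lip. Floor 50 mm long, 54 wide inside; side and back walls 32 mm high; at -x the floor rises as a 22 degree ramp, 44 mm long, to the open lip; tipped lip-down by about 40 degrees it empties. Starts level on the bench, handle roughly away from the robot.
- cup_grip (a point): Middle of the cup's straight wooden handle, at [66, 0, 15] mm from cup_bowl in the cup's axes, 31 mm above its underside. The handle is a bar 14 mm wide (along the cup's y), 18 mm high, running along the cup's x from 29 to 102 mm from the bowl's centre. Same axes as cup_bowl.
- cup_lip (a point): Middle of the cup's pouring lip, at [-69, 0, 6] mm from cup_bowl in the cup's frame. Same axes as cup_bowl.
- ball0_center (a point): Centre of one of five equal steel bearing balls, 16 mm diameter, 17 g, lying loose in the cup's bowl at the start.
- ball1_center (a point): Centre of one of five equal steel bearing balls, 16 mm diameter, 17 g, lying loose in the cup's bowl at the start.
- ball2_center (a point): Centre of one of five equal steel bearing balls, 16 mm diameter, 17 g, lying loose in the cup's bowl at the start.
- ball3_center (a point): Centre of one of five equal steel bearing balls, 16 mm diameter, 17 g, lying loose in the cup's bowl at the start.
- ball4_center (a point): Centre of one of five equal steel bearing balls, 16 mm diameter, 17 g, lying loose in the cup's bowl at the start.
- spindle_head (a point): On the spindle's axis in its thick head, 145 mm from the lower end; grip here. The spindle (150 g) is a straight round steel shaft, 12 mm diameter, 170 mm long over all; its top 52 mm is the brass head, 23 mm diameter. Its z points from lower end to head. It starts with 60 mm in the holder's bore, leaning about 36 degrees from vertical, head roughly towards the robot.
- spindle_tip (a point): Lower end of the spindle, on its axis; same axes as spindle_head.
- holder_mouth (a point): Centre of the mouth of the bore in the fixed wooden holder, a slanted block 50 mm square; the bore is 14 mm wide, 60 mm deep, and runs along the starting direction of the spindle. The mouth is 92 mm above the bench. The point's own axes are the holder's: z vertical, -x (horizontal) the way the spindle leans. Does not move.
- washer: Horn spacer washer lying flat on the bench, 48 mm across, 8 mm thick; origin at the centre of its underside. Bystander.
- sleeve: Brass pivot sleeve, a tube standing upright, 28 mm across, 42 mm high; origin at the centre of its underside. Bystander.
- collar: Bronze collar lying flat, 60 mm across, 18 mm high; origin at the centre of its underside. Bystander.
Not all that is in view belongs to the job. Leave any green or turquoise look-alike of the part that bears drum_rim alone. Of the things shaped like the part that bears cup_bowl, the brass one is meant.

How it is judged:
On the way, in this order (a step that is already met when the one before it is completed fails the run):
1. the cup is lifted off the bench with all five balls in it (height (world z) of cup_bowl above 0.05 m and distance between each of ball0_center, ball1_center, ball2_center, ball3_center, ball4_center and cup_bowl below 0.08 m), for 0.1 s.
2. all five balls lie in the drum (horizontal distance between each of ball0_center, ball1_center, ball2_center, ball3_center, ball4_center and drum_rim below 0.058 m and height (world z) of each of ball0_center, ball1_center, ball2_center, ball3_center, ball4_center below 0.075 m), for 0.2 s.
3. the cup stands upright on the bench, let go, with the spindle still in its holder (height (world z) of cup_bowl below 0.022 m and angle between cup_bowl's own z axis and vertical below 0.15 rad and contact force between the fingers and cup below 0.1 N and distance between spindle_tip and holder_mouth below 0.07 m and angle between spindle_tip's own z axis and vertical above 0.45 rad), for 0.2 s.
4. the spindle is drawn clear of the holder (distance between spindle_tip and holder_mouth above 0.07 m and z of spindle_tip in the frame of holder_mouth above 0 m), for 0.1 s.
At the end, for the whole second after the job is handed in: All balls in the drum; cup upright (8 degrees) on the bench, untouched; the gripper alone holds the spindle still, head up, within 8 degrees of plumb, lower end within 25 mm of the drum axis and 3 to 80 mm above the rim. Washer, sleeve and collar moved under 30 mm (all of step 2 and height (world z) of cup_bowl below 0.022 m and angle between each of cup_bowl, spindle_tip's own z axis and vertical below 0.15 rad and z of spindle_head in the frame of drum_rim above 0.1 m and horizontal distance between spindle_tip and drum_rim below 0.025 m and height (world z) of spindle_tip between 0.1 and 0.177 m and contact force between the fingers and spindle above 1 N and contact force between spindle and drum below 0.1 N and contact force between each of spindle, the fingers and cup below 0.1 N and contact force between spindle and holder below 0.1 N and linear speed of spindle below 0.05 m/s); the arm keeps its last pose, push and grip.
It fails at once if the washer is shifted by more than 30 mm (distance of washer from where it was at the start of the episode above 0.03 m).
It fails at once if the sleeve is shifted by more than 30 mm (distance of sleeve from where it was at the start of the episode above 0.03 m).
It fails at once if the collar is shifted by more than 30 mm (distance of collar from where it was at the start of the episode above 0.03 m).
It also fails if it takes over 72 s, if anything falls off the work surface, if the arm or the gripper's body presses on something with over 40 N, if the wrist force passes 120 N, or if a joint passes its speed limit or range.

## Working session

There is one attempt and no reset: what is moved stays moved. The work goes in short steps, each a Python script; the robot and the scene stay as the last script left them, time stands still between calls to the robot, and variables do not carry over. Pictures are saved under pics/ and viewed, and the job is handed in when it is done.

```bash
ls; mkdir -p pics; python3 - <<'E'
from workcell import arm, imaging
import cv2,numpy as np
for n in ["side","top","wrist"]:
    p,d=imaging.grab_frame(n)
    cv2.imwrite(f"pics/{n}0.png",p[:,:,::-1]); np.save(f"pics/{n}0d.npy",d)
    print(n,imaging.calibration(n))
print(arm.state())
E
```

```text
pics
side {'fx': 430.33883756722804, 'fy': 430.33883756722804, 'cx': 320.96214359071723, 'cy': 200.87469578511403, 'R': array([[-9.99787774e-01, -2.06011208e-02, -3.03616857e-05],
       [-1.06903102e-02,  5.20067438e-01, -8.54058299e-01],
       [ 1.76103483e-02, -8.53876721e-01, -5.20177298e-01]]), 't': array([0.52455084, 0.12368393, 1.19264552])}
top {'fx': 444.7897933233215, 'fy': 444.7897933233215, 'cx': 325.22183735690516, 'cy': 200.76284129759438, 'R': array([[-0.01368687, -0.99930341, -0.03471836],
       [-0.98441206,  0.01955546, -0.17478694],
       [ 0.17534412,  0.03178489, -0.98399398]]), 't': array([0.01350425, 0.55191073, 0.99533199])}
wrist {'fx': 309.70691628693146, 'fy': 309.70691628693146, 'cx': 317.56626042385926, 'cy': 203.4629019568993, 'tool_from_camera': array([[-1.52802541e-03,  9.44766278e-01,  3.27741278e-01,
        -8.43316883e-02],
       [-1.15781299e-03, -3.27743113e-01,  9.44766168e-01,
        -1.43297206e-01],
       [ 9.99998162e-01,  1.06416360e-03,  1.59466248e-03,
         8.56976918e-05],
       [ 0.00000000e+00,  0.00000000e+00,  0.00000000e+00,
         1.00000000e+00]])}
{'time_s': 0.15, 'joint_pos': array([-1.26200123,  0.46816055, -0.01160786,  1.60338392,  0.0060026 ,
        1.0714126 , -0.05628884]), 'joint_velocities': array([-3.79940061e-04, -3.70595700e-03,  4.26606601e-05, -2.50454314e-03,
       -1.60943110e-03,  3.68406690e-04, -1.53091545e-03]), 'joint_torque': array([ 7.65618970e-04, -5.32801831e+01,  2.15626310e-02, -2.51553905e+01,
        1.14560823e-02,  5.61908950e-03, -2.64043081e-05]), 'tcp_pos': array([0.22389168, 0.60978031, 0.23057812]), 'eef_rot': array([ 0.69666085, -0.12380111,  0.12370841, -0.69572493]), 'wrist_force': array([-0.30736786, -0.11782915, -0.73806067]), 'moment': array([-0.02583911,  0.05504371, -0.01382365]), 'opening': 0.08568462091042166}
```

View pics/side0.png

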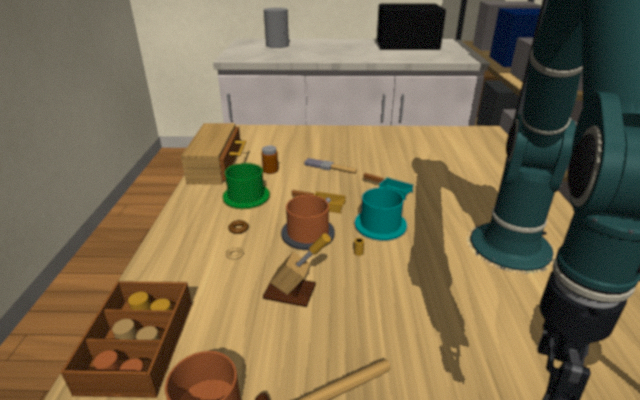

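View pics/top0.png

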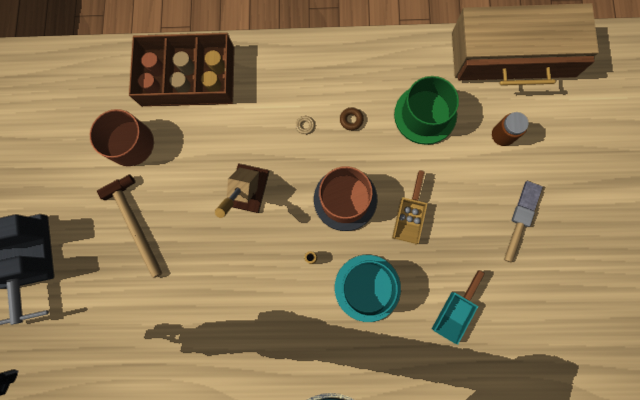

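View pics/wrist0.png

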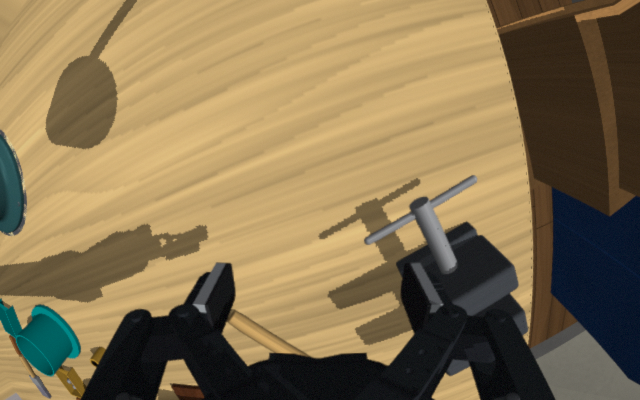

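Top view: the copper drum on its dark disc is at (345,195). Look-alikes are the green drum (427,108), the turquoise drum (367,288) and a plain brown pot without a disc (122,138). The brass cup with grey balls is at (411,215), with a turquoise cup at (458,315). The holder and spindle are at (242,190), washer/collar at (305,124)/(351,119) and sleeve at (310,257). I choose the copper drum on the disc and the brass cup.

```bash
cat > h.py <<'E'
from workcell import arm, imaging
import cv2,numpy as np
from scipy.spatial.transform import Rotation as Rot
def cam2world(n,pc,st=None):
    c=imaging.calibration(n); pc=np.atleast_2d(pc)
    if n=="wrist":
        T=c["tool_from_camera"]; st=st or arm.state()
        pt=pc@T[:3,:3].T+T[:3,3]
        return pt@Rot.from_quat(st["eef_rot"]).as_matrix().T+st["tcp_pos"]
    return (pc-c["t"])@c["R"]
def cloud(n,d,st=None,mask=None):
    c=imaging.calibration(n)
    v,u=np.nonzero((d>0)&(mask if mask is not None else True)); z=d[v,u]
    x=(u-c["cx"])/c["fx"]; y=(v-c["cy"])/c["fy"]
    if n=="wrist":
        r=np.hypot(x,y)+1e-9; s=np.tan(r)/r; x=x*s;y=y*s
    return cam2world(n,np.c_[x*z,y*z,z],st),u,v
def crop(p,u0,v0,u1,v1,k,name):
    cv2.imwrite(name,cv2.resize(p[v0:v1,u0:u1,::-1],None,fx=k,fy=k,interpolation=cv2.INTER_CUBIC))
E
python3 - <<'E'
from h import *
for n in ["side","top"]:
    p,d=imaging.grab_frame(n)
    for t in ["drum_rim","cup_bowl","cup_grip","cup_lip","spindle_head","spindle_tip","holder_mouth","washer","sleeve","collar","ball0_center"]:
        for r in imaging.find_in(n,t)[:4]:
            print(n,t,round(r["score"],2),cam2world(n,r["location"])[0].round(3))
    if n=="top": crop(p,200,80,500,380,2,"pics/topcrop.png"); np.save("pics/top1d.npy",d);cv2.imwrite("pics/top1.png",p[:,:,::-1])
E
```

```text
side drum_rim 0.9 [ 0.357 -0.052  0.052]
side drum_rim 0.89 [ 0.571 -0.012  0.057]
side drum_rim 0.64 [ 0.773 -0.211  0.059]
side drum_rim 0.41 [ 0.492 -0.215  0.023]
side cup_bowl 0.82 [ 0.287 -0.312  0.025]
side cup_bowl 0.62 [ 0.499 -0.21   0.023]
side cup_bowl 0.29 [0.529 0.214 0.156]
side cup_grip 0.97 [ 0.491 -0.215  0.026]
side cup_grip 0.68 [ 0.286 -0.318  0.023]
side cup_lip 0.7 [ 0.288 -0.311  0.027]
side spindle_head 0.67 [0.537 0.216 0.156]
side spindle_tip 0.58 [0.531 0.213 0.154]
side holder_mouth 0.92 [0.591 0.218 0.03 ]
side sleeve 0.56 [0.419 0.049 0.028]
side sleeve 0.21 [0.759 0.059 0.009]
side collar 0.68 [ 0.767 -0.05   0.018]
top drum_rim 0.95 [ 0.559 -0.037  0.017]
top drum_rim 0.82 [ 0.776 -0.249  0.02 ]
top drum_rim 0.75 [ 0.35  -0.089  0.022]
top cup_bowl 0.9 [ 0.287 -0.296  0.012]
top cup_bowl 0.8 [ 0.512 -0.202  0.015]
top cup_grip 0.82 [ 0.514 -0.205  0.013]
top cup_grip 0.79 [ 0.289 -0.291  0.016]
top cup_lip 0.74 [ 0.29  -0.291  0.014]
top cup_lip 0.71 [ 0.511 -0.197  0.016]
top spindle_head 0.59 [0.526 0.211 0.164]
top spindle_tip 0.67 [0.585 0.178 0.05 ]
top spindle_tip 0.59 [0.528 0.208 0.165]
top holder_mouth 0.72 [0.588 0.177 0.053]
top washer 0.78 [0.756 0.055 0.01 ]
top collar 0.88 [ 0.764 -0.061  0.015]
top collar 0.75 [ 0.517 -0.202  0.015]
```

View pics/topcrop.png

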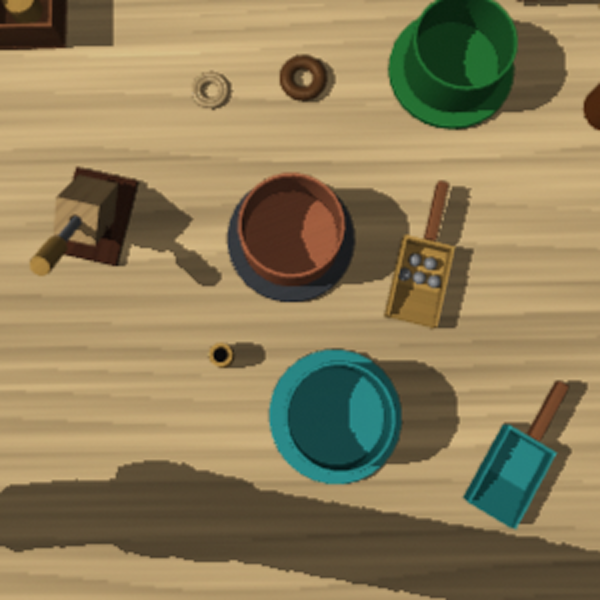

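The crop confirms the choice: the brass cup holds five grey balls, handle pointing away (crop (438,205)). The copper drum is on its dark disc (crop (292,230)). Now precise geometry from both views.

```bash
python3 - <<'E'
from h import *
from scipy.optimize import least_squares
for n in ["top","side"]:
    p=cv2.imread(f"pics/{n}0.png")[:,:,::-1]; d=np.load(f"pics/{n}0d.npy")
    W,u,v=cloud(n,d)
    # bench height
    b=W[(abs(W[:,0]-.6)<.3)&(abs(W[:,1])<.3)&(abs(W[:,2])<.01)]; print(n,"bench z",np.median(b[:,2]))
    near=np.hypot(W[:,0]-.565,W[:,1]+.03)<.08
    m=near&(W[:,2]>.092)&(W[:,2]<.105); q=W[m]
    f=lambda s:np.hypot(q[:,0]-s[0],q[:,1]-s[1])-.058
    r=least_squares(f,[.565,-.03],loss="soft_l1",f_scale=.003); print("drum rim",r.x, q.shape, np.percentile(W[near,2],[90,99,100]))
    # spindle head: points z>0.11 near
    m=(np.hypot(W[:,0]-.54,W[:,1]-.2)<.09)&(W[:,2]>.1); q=W[m]; col=p[v[m],u[m]]
    def fs(s):
        a=np.array([s[2],s[3],1]);a/=np.linalg.norm(a); w=q-np.array([s[0],s[1],.16]); 
        rad=np.linalg.norm(w-np.outer(w@a,a),axis=1)
        h=q[:,2]
        return np.minimum(abs(rad-.0115),abs(rad-.006))
    r=least_squares(fs,[.53,.21,-.6,.3],loss="soft_l1",f_scale=.002)
    a=np.array([r.x[2],r.x[3],1]);a/=np.linalg.norm(a)
    o=np.array([r.x[0],r.x[1],.16]); print("spindle",r.x.round(4),"tilt",np.degrees(np.arccos(a[2])),"yaw",np.degrees(np.arctan2(a[1],a[0])),"npts",len(q),"along", np.percentile((q-o)@a,[0,1,50,99,100]).round(4),np.sqrt(np.mean(fs(r.x)**2)))
    mp=o+a*(.092-.16)/a[2]; print("mouth z.092",mp, "head pt",mp+a*.085, "top", mp+a*.11)
    # cup
    hsv=cv2.cvtColor(p,cv2.COLOR_RGB2HSV)
    m=(np.hypot(W[:,0]-.53,W[:,1]+.205)<.13)&(W[:,2]>.006)&(W[:,1]<-.12)&(abs(W[:,0]-.53)<.12); q=W[m]
    if n=="side": pass
    wall=q[(q[:,2]>.026)]
    rr=cv2.minAreaRect((q[:,:2]*1000).astype(np.float32)); print("cup rect",rr, "z pct",np.percentile(q[:,2],[50,90,99]))
    im=p.copy(); 
    mm=np.zeros(d.shape,bool); mm[v[m],u[m]]=1; im[mm]=[255,0,255]
    cv2.imwrite(f"pics/seg_{n}.png",im[:,:,::-1])
E
```

```text
top bench z 0.0010425249990779794
drum rim [ 0.56309943 -0.04308242] (327, 3) [0.09093128 0.09975014 0.10225141]
spindle [ 0.5267  0.2127 -1.0674  0.2917] tilt 47.894130623291375 yaw 164.71537242560976 npts 432 along [-0.0952 -0.093  -0.0184  0.0306  0.031 ] 0.0039961915970869654
mouth z.092 [0.59924513 0.19287241 0.092     ] head pt [0.53841365 0.20949648 0.14899272] top [0.52052203 0.21438592 0.16575529]
cup rect ((522.3309326171875, -217.45413208007812), (216.08108520507812, 193.94154357910156), 0.6751627326011658) z pct [0.01921904 0.03950661 0.0435991 ]
side bench z 0.0003896424143773218
drum rim [ 0.56539198 -0.04296406] (227, 3) [0.09150896 0.09819804 0.10071304]
spindle [ 0.5264  0.2126 -1.0572  0.1928] tilt 47.06065631549724 yaw 169.66219309161295 npts 400 along [-0.0952 -0.0927 -0.0153  0.0273  0.0284] 0.003632447457729128
mouth z.092 [0.5983136  0.19949659 0.092     ] head pt [0.53709733 0.21066321 0.14990402] top [0.51909254 0.21394751 0.16693461]
cup rect ((541.2101440429688, -206.93527221679688), (65.97137451171875, 171.7052764892578), 71.8044204711914) z pct [0.02425226 0.03908241 0.04195544]
```

```bash
cat >> h.py <<'E'
def quat(app,jaw):
    """tool y=app, z=jaw (orthogonalised)"""
    y=np.array(app,float);y/=np.linalg.norm(y); z=np.array(jaw,float); z-=y*(z@y); z/=np.linalg.norm(z)
    return Rot.from_matrix(np.c_[np.cross(y,z),y,z]).as_quat()
E
python3 - <<'E'
from h import *
R=Rot.from_quat(arm.state()["eef_rot"]).as_matrix(); print(R.round(2))
for s in (1,-1):
    print(s,arm.ik([.45,-.19,.27],quat([0,0,-1],[0,s,0])),arm.ik([.42,.2,.32],quat([.3,0,-1],[0,s,0])))
E
```

```text
[[ 0.94  0.    0.34]
 [-0.34  0.    0.94]
 [ 0.   -1.    0.  ]]
1 [-0.48080528  0.18132686  0.92555304  1.98885128 -0.16697052  1.04899805
  2.09139365] [-0.89461959 -0.09786749  0.24686574  2.11257964  0.25269792  0.90400117
  0.78982724]
-1 [-0.61744176  0.22008678  1.10298715  1.99381147 -0.22549293  1.05827401
 -0.9831306 ] [-1.06010586 -0.11374255  0.4004629   2.12055943  0.28066446  0.91084151
 -2.37647237]
```

```bash
cat > look.py <<'E'
from h import *
import sys
def look(tag):
    st=arm.state(); p,d=imaging.grab_frame("wrist")
    np.savez(f"pics/{tag}.npz",p=p,d=d,pos=st["tcp_pos"],rot=st["eef_rot"])
    cv2.imwrite(f"pics/{tag}.png",p[:,:,::-1]); return st,p,d
E
python3 - <<'E'
from look import *
arm.move_to([.40,.2,.30],quat([.3,0,-1],[0,1,0]))
st,p,d=look("w_sp1")
for t in ["spindle_head","spindle_tip","holder_mouth"]:
    for r in imaging.find_in("wrist",t)[:3]: print(t,round(r["score"],2),cam2world("wrist",r["location"],st)[0].round(4))
np.save("pics/sp_mask.npy",[r["region"] for r in imaging.cut_out("wrist","spindle_head")[:1]])
arm.move_to([.45,-.17,.25],quat([0,0,-1],[0,1,0]))
st,p,d=look("w_cup1")
for t in ["cup_bowl","cup_grip","cup_lip","drum_rim"]+[f"ball{i}_center" for i in range(1)]:
    for r in imaging.find_in("wrist",t)[:6]: print(t,round(r["score"],2),cam2world("wrist",r["location"],st)[0].round(4))
print(arm.state()["time_s"],arm.state()["joint_pos"])
E
```

```text
spindle_head 0.75 [0.5098 0.2158 0.1776]
spindle_tip 0.94 [0.5118 0.2116 0.173 ]
holder_mouth 0.6 [0.5681 0.193  0.0211]
holder_mouth 0.21 [0.5125 0.2117 0.1778]
cup_bowl 0.78 [ 0.289  -0.3016  0.0202]
cup_grip 0.71 [ 0.294  -0.2989  0.0171]
cup_grip 0.56 [ 0.511  -0.1967  0.0189]
cup_lip 0.9 [ 0.5107 -0.1974  0.0158]
cup_lip 0.77 [ 0.2913 -0.2971  0.0188]
cup_lip 0.34 [0.5791 0.1751 0.0371]
drum_rim 0.88 [ 0.3459 -0.0907  0.0147]
drum_rim 0.87 [ 0.5432 -0.0577  0.033 ]
drum_rim 0.86 [ 0.7241 -0.2449  0.0132]
ball0_center 0.43 [ 0.5076 -0.2128  0.0178]
4.9583 [-0.63838551  0.23091896  1.08181726  2.03271151 -0.24104037  1.0121798
  2.13362794]
```

View pics/w_sp1.png

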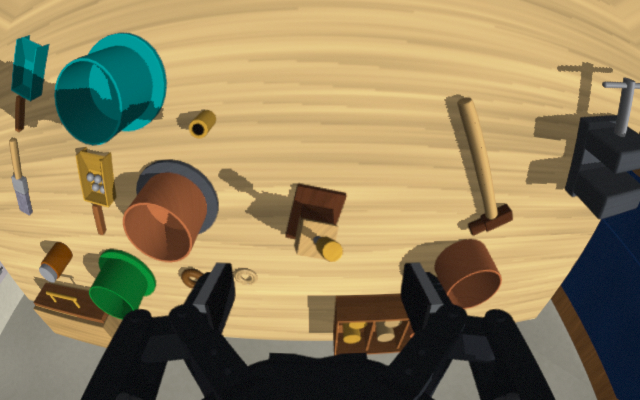

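View pics/w_cup1.png

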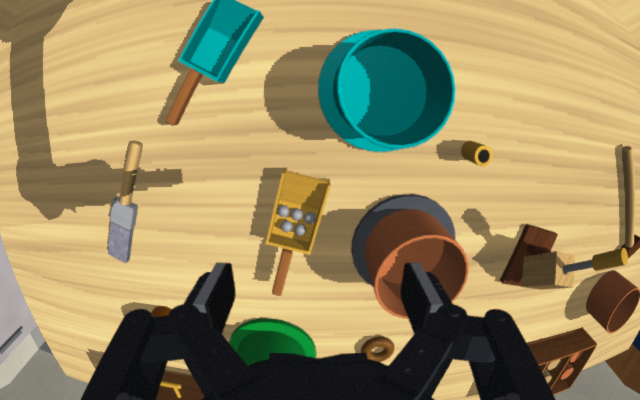

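```bash
cat > fit.py <<'E'
from h import *
from scipy.optimize import least_squares
S={}
for n in ["top","side"]:
    S[n]=(cv2.imread(f"pics/{n}0.png")[:,:,::-1],np.load(f"pics/{n}0d.npy"),n,None)
for n in ["w_sp1","w_cup1"]:
    f=np.load(f"pics/{n}.npz"); S[n]=(f["p"],f["d"],"wrist",dict(tcp_pos=f["pos"],eef_rot=f["rot"]))
for k,(p,d,n,st) in S.items():
    W,u,v=cloud(n,d,st); hsv=cv2.cvtColor(np.ascontiguousarray(p),cv2.COLOR_RGB2HSV)[v,u].astype(int)
    print("==",k)
    b=W[(abs(W[:,0]-.6)<.3)&(abs(W[:,1])<.3)&(abs(W[:,2])<.012)]; print("bench",np.median(b[:,2]).round(4))
    # drum
    m=(np.hypot(W[:,0]-.564,W[:,1]+.043)<.08)&(W[:,2]>.092)&(W[:,2]<.105); q=W[m]
    r=least_squares(lambda s:np.hypot(q[:,0]-s[0],q[:,1]-s[1])-.058,[.565,-.04],loss="soft_l1",f_scale=.002); print("drum",r.x.round(4),len(q),q[:,2].max().round(4))
    # cup handle
    m=(abs(W[:,0]-.59)<.07)&(abs(W[:,1]+.215)<.05)&(W[:,2]>.02)&(W[:,2]<.05); q=W[m]; c=hsv[m]
    hm=((c[:,0]<14)|(c[:,0]>172))&(c[:,1]>70)
    h=q[hm]; br=q[~hm]
    print("handle n",len(h),"brass",len(br))
    if len(h)>10:
        hh=h[h[:,2]>np.percentile(h[:,2],40)]
        vx,vy,x0,y0=cv2.fitLine((hh[:,:2]*1000).astype(np.float32),cv2.DIST_HUBER,0,.01,.01).ravel()
        if vx<0: vx,vy=-vx,-vy
        s=(h[:,:2]*1000-[x0,y0])@[vx,vy]
        e0=np.array([x0,y0])+np.percentile(s,1)*np.array([vx,vy]);e1=np.array([x0,y0])+np.percentile(s,99)*np.array([vx,vy])
        print("yaw",np.degrees(np.arctan2(vy,vx)).round(2),"ends",e0.round(1),e1.round(1),"len",np.hypot(*(e1-e0)).round(1),"z",np.percentile(h[:,2],[50,90]).round(4))
    # cup whole incl bowl
    m=(abs(W[:,0]-.51)<.08)&(abs(W[:,1]+.205)<.06)&(W[:,2]>.024)&(W[:,2]<.045)
    q=W[m]; rr=cv2.minAreaRect((q[:,:2]*1000).astype(np.float32)); print("rimrect",np.round(rr[0],1),np.round(rr[1],1),round(rr[2],1))
    # spindle head : brass hue, near
    m=(np.hypot(W[:,0]-.53,W[:,1]-.21)<.08)&(W[:,2]>.105); q=W[m]
    # restrict to above block: signed along approx axis
    ax=np.array([-.5718,.14,.809]);ax/=np.linalg.norm(ax)
    t=(q-np.array([.598,.195,.092]))@ax; q=q[t>.055]
    def fs(s):
        a=np.array([s[2],s[3],1]);a/=np.linalg.norm(a); w=q-np.array([s[0],s[1],.15])
        return np.linalg.norm(w-np.outer(w@a,a),axis=1)-.0115
    tt=(q-np.array([.598,.195,.092]))@ax; 
    q=q[(tt<tt.max()-.004)&(tt>tt.max()-.05)]
    r=least_squares(fs,[.54,.21,-.7,.2],loss="soft_l1",f_scale=.001)
    a=np.array([r.x[2],r.x[3],1]);a/=np.linalg.norm(a);o=np.array([r.x[0],r.x[1],.15])
    print("sp n",len(q),"tilt",np.degrees(np.arccos(a[2])).round(2),"yaw",np.degrees(np.arctan2(a[1],a[0])).round(2),"o@.15",o.round(4),"rms",np.sqrt(np.mean(fs(r.x)**2)).round(4),"maxalong",tt.max().round(4))
E
python3 fit.py
```

```text
== top
bench 0.0011
drum [ 0.5631 -0.0431] 327 0.1023
handle n 157 brass 170
yaw -16.46 ends [ 554.3 -206.4] [ 620.  -225.8] len 68.6 z [0.0402 0.0431]
rimrect [ 524.4 -199.5] [ 60.4 136.2] 75.0
sp n 164 tilt 36.9 yaw 167.19 o@.15 [0.53   0.2124 0.15  ] rms 0.0017 maxalong 0.1297
== side
bench 0.0004
drum [ 0.5654 -0.043 ] 227 0.1007
handle n 30 brass 105
yaw -15.07 ends [ 564.6 -203.9] [ 617.1 -218. ] len 54.4 z [0.0358 0.0389]
rimrect [ 524.3 -201.8] [ 65.2 133.3] 71.6
sp n 173 tilt 36.85 yaw 167.77 o@.15 [0.5311 0.2104 0.15  ] rms 0.0011 maxalong 0.1268
== w_sp1
bench 0.0008
drum [ 0.5635 -0.042 ] 732 0.0995
handle n 162 brass 418
yaw -14.4 ends [ 555.8 -204.9] [ 618.8 -221.1] len 65.0 z [0.0392 0.0411]
rimrect [ 524.9 -198.6] [ 63.2 135.9] 75.5
sp n 147 tilt 36.5 yaw 166.27 o@.15 [0.5306 0.2121 0.15  ] rms 0.0004 maxalong 0.1277
== w_cup1
bench 0.0009
drum [ 0.5633 -0.0438] 1016 0.0997
handle n 289 brass 678
yaw -14.69 ends [ 554.6 -207.7] [ 620.2 -224.9] len 67.8 z [0.0406 0.0417]
rimrect [ 524.8 -199.6] [ 61.4 136.4] 75.0
sp n 456 tilt 36.73 yaw 166.28 o@.15 [0.5304 0.2121 0.15  ] rms 0.0009 maxalong 0.1275
```

Measurements agree across four views to about 2 mm, and the heights match the text (rim 0.098, handle top 0.0405). Planning the pour with IK checks.

```bash
cat > plan.py <<'E'
from h import *
DR=np.array([.5638,-.043,.097]); YAW=np.radians(-14.9)
E1=np.array([.620,-.2247])
BOWL=np.r_[E1-.102*np.array([np.cos(YAW),np.sin(YAW)]),.016]
def cupR(yaw,tilt): return Rot.from_euler("ZY",[yaw,-tilt]).as_matrix()   # tilt>0 = lip down
GOFF=np.array([.066,0,.015]); LIP=np.array([-.069,0,.006]); DZ=.018  # tcp below grip point
def tool(bowl,yaw,tilt,s=1):
    R=cupR(yaw,tilt); tcp=bowl+R@(GOFF-[0,0,DZ]); return tcp,quat(-R[:,2],s*R[:,1])
def bowl_for_lip(lip,yaw,tilt): return lip-cupR(yaw,tilt)@LIP
E
python3 - <<'E'
from plan import *
print(BOWL, tool(BOWL,YAW,0))
for s in (1,-1):
  for py in (-25,-15,-5,5,15):
    yw=np.radians(py); out=[]
    for t in (0,20,40,55,65):
        lip=DR+np.r_[.025*np.cos(yw),.025*np.sin(yw),.03+.02*(t<20)]
        tc,q=tool(bowl_for_lip(lip,yw,np.radians(t)),yw,np.radians(t),s)
        j=arm.ik(tc,q); out.append(None if j is None else j.round(2).tolist())
    print(s,py,out)
  print(arm.ik(*tool(BOWL,YAW,0,s)))
E
```

```text
[ 0.52142964 -0.19847246  0.016     ] (array([ 0.58521046, -0.21544322,  0.013     ]), array([ 0.70113766, -0.09168413,  0.09168413, -0.70113766]))
1 -25 [[-0.49, 0.89, 1.0, 1.53, -0.79, 1.17, 1.81], [-0.64, 0.69, 0.98, 1.82, -0.78, 0.67, 1.83], [-0.88, 0.58, 1.1, 2.09, -1.2, 0.23, 2.22], [0.9, 0.8, -1.32, 2.17, 2.06, 1.15, -0.42], [0.86, 0.86, -1.32, 2.27, 2.28, 1.35, -0.57]]
1 -15 [[-0.5, 0.88, 0.96, 1.52, -0.76, 1.16, 1.92], [-0.61, 0.66, 0.92, 1.81, -0.79, 0.66, 1.99], [-0.01, 0.35, -0.01, 2.05, 1.24, 0.19, 0.13], [0.96, 0.78, -1.32, 2.19, 2.14, 0.96, -0.34], [0.95, 0.83, -1.32, 2.3, 2.4, 1.15, -0.52]]
1 -5 [[-0.52, 0.86, 0.92, 1.51, -0.73, 1.14, 2.03], [-0.58, 0.63, 0.85, 1.81, -0.8, 0.66, 2.15], [0.39, 0.4, -0.46, 2.03, 1.37, 0.22, 0.23], [1.02, 0.77, -1.31, 2.19, 2.22, 0.77, -0.27], [1.04, 0.82, -1.32, 2.31, 2.54, 0.94, -0.49]]
1 5 [[-0.54, 0.84, 0.88, 1.51, -0.69, 1.12, 2.14], [-0.55, 0.6, 0.78, 1.81, -0.8, 0.66, 2.31], [0.6, 0.46, -0.7, 2.01, 1.28, 0.2, 0.51], [1.08, 0.77, -1.31, 2.19, 2.29, 0.58, -0.19], [1.13, 0.82, -1.32, 2.3, 2.68, 0.73, -0.48]]
1 15 [[-0.56, 0.81, 0.83,
[... 804 characters left out ...]
.27, 1.0, -0.7], [1.01, 1.02, -1.5, 1.99, 1.78, 0.98, -2.86], [-0.3, 0.3, 0.34, 2.27, 3.15, 0.37, 1.44], [-0.47, 0.34, 0.52, 2.4, 3.16, 0.68, 1.38]]
-1 5 [[-0.71, 1.15, 1.38, 1.52, -1.14, 1.42, -0.74], [-0.81, 0.9, 1.28, 1.82, -1.26, 0.99, -0.55], [0.6, 0.46, -0.7, 2.01, 1.28, 0.2, -2.63], [0.95, 0.58, -1.08, 2.19, 2.5, 0.43, 2.61], [1.13, 0.82, -1.32, 2.3, 2.68, 0.73, 2.67]]
-1 15 [[-0.75, 1.13, 1.36, 1.54, -1.11, 1.4, -0.61], [-0.82, 0.88, 1.27, 1.82, -1.28, 1.02, -0.38], [0.06, 0.36, -0.01, 2.04, -1.22, 0.21, -0.11], [1.0, 0.59, -1.08, 2.18, 2.78, 0.27, 2.49], [1.2, 0.85, -1.32, 2.28, 2.85, 0.51, 2.66]]
[-0.4257677   1.05551538  1.10405821  1.83642214 -1.12357949  1.03889008
 -0.66903716]
```

```bash
cat >> plan.py <<'E'
PRE=np.radians(-30)
def tool(bowl,yaw,tilt,s=1,pre=None):
    pre=PRE if pre is None else pre
    R=cupR(yaw,tilt); g=bowl+R@GOFF; T=cupR(yaw,tilt+pre)
    return g-T[:,2]*DZ, quat(-T[:,2],s*T[:,1])
E
python3 - <<'E'
from plan import *
for pre in (-30,-40):
 for s in (1,-1):
  P=np.radians(pre)
  print(pre,s,"grasp",arm.ik(*tool(BOWL,YAW,0,s,P)),arm.ik(*tool(BOWL+[0,0,.14],YAW,0,s,P)))
  for py in (-35,-20,-5,10):
    yw=np.radians(py); out=[]
    for t in (0,20,40,50,60):
        lip=DR+np.r_[.025*np.cos(yw),.025*np.sin(yw),.03+.02*(t<20)]
        tc,q=tool(bowl_for_lip(lip,yw,np.radians(t)),yw,np.radians(t),s,P)
        j=arm.ik(tc,q); out.append(None if j is None else j.round(2).tolist())
    print(pre,s,py,out)
E
```

```text
-30 1 grasp [-0.20422825  1.14937764  0.89531941  1.41106374 -0.66369388  1.48950009
  2.10894323] [-0.24425722  0.99925882  0.99925941  1.38497532 -0.57820445  1.66386975
  2.10815079]
-30 1 -35 [[-0.19, 1.09, 0.92, 1.13, -0.8, 1.8, 1.62], [-0.41, 0.92, 1.04, 1.44, -0.79, 1.42, 1.67], [-0.65, 0.69, 1.08, 1.74, -0.67, 0.96, 1.61], [-0.78, 0.57, 1.1, 1.88, -0.56, 0.71, 1.5], [-0.95, 0.49, 1.16, 2.03, -0.41, 0.46, 1.35]]
-30 1 -20 [[-0.24, 1.11, 0.88, 1.04, -0.71, 1.81, 1.74], [-0.44, 0.92, 0.98, 1.39, -0.73, 1.41, 1.82], [-0.63, 0.66, 1.01, 1.72, -0.66, 0.95, 1.82], [-0.73, 0.52, 1.01, 1.88, -0.6, 0.68, 1.77], [-0.84, 0.41, 1.02, 2.04, -0.51, 0.41, 1.7]]
-30 1 -5 [[-0.31, 1.12, 0.85, 1.01, -0.61, 1.8, 1.89], [-0.48, 0.9, 0.93, 1.37, -0.66, 1.39, 1.98], [-0.62, 0.63, 0.93, 1.71, -0.65, 0.93, 2.02], [-0.67, 0.48, 0.9, 1.88, -0.63, 0.68, 2.04], [-0.7, 0.34, 0.86, 2.04, -0.66, 0.41, 2.09]]
-30 1 10 [[-0.41, 1.1, 0.84, 1.04, -0.52, 1.75, 2.05], [-0.53, 0.88, 0.89, 1.39, -0.59, 1.35, 2.14], [-0.6, 0.59, 0.85, 1.71, -0.62, 0.92, 2.23], [-0.6, 0.45, 0.8, 1.87, -0.66, 0.7, 2.3], [-0.58, 0.32, 
[... 2554 characters left out ...]
0.78, 0.81, 1.35, 1.77, -0.87, 1.1, -1.39], [-0.94, 0.69, 1.35, 1.92, -0.78, 0.82, -1.46]]
-40 -1 -20 [None, [-0.45, 1.19, 1.33, 1.24, -1.01, 1.8, -1.18], [-0.67, 0.96, 1.34, 1.59, -0.95, 1.37, -1.14], [-0.8, 0.82, 1.34, 1.76, -0.92, 1.12, -1.13], [-0.93, 0.68, 1.35, 1.92, -0.9, 0.84, -1.13]]
-40 -1 -5 [None, [-0.52, 1.2, 1.33, 1.22, -0.96, 1.78, -1.01], [-0.71, 0.96, 1.34, 1.58, -0.95, 1.38, -0.93], [-0.82, 0.83, 1.34, 1.75, -0.96, 1.14, -0.88], [-0.93, 0.68, 1.35, 1.92, -0.99, 0.89, -0.81]]
-40 -1 10 [None, [-0.62, 1.24, 1.41, 1.24, -0.96, 1.78, -0.79], [-0.78, 1.05, 1.45, 1.59, -1.05, 1.46, -0.65], [-0.87, 0.94, 1.47, 1.76, -1.11, 1.29, -0.56], [-0.95, 0.83, 1.5, 1.92, -1.2, 1.11, -0.43]]
```

```bash
python3 - <<'E'
from look import *
from plan import *
tc,q=tool(BOWL,YAW,0)
a=-cupR(YAW,PRE)[:,2]
pre=tc-a*.13
arm.gripper_to(.06,80)
arm.move_to(pre+[0,0,.03],q)
arm.move_linear(tc-a*.05,q,rate=.15)
look("w_cup2")
print(arm.move_linear(tc,q,rate=.06,f_stop=15), arm.state()["tcp_pos"]-tc)
p,d=imaging.grab_frame("side"); crop(p,230,130,480,290,3,"pics/s_grasp.png")
print(arm.state()["time_s"],arm.state()["wrist_force"])
E
```

```text
False [ 0.00036869 -0.00019139  0.0003364 ]
8.2583 [-0.31632236 -0.28884714 -0.25928566]
```

View pics/w_cup2.png

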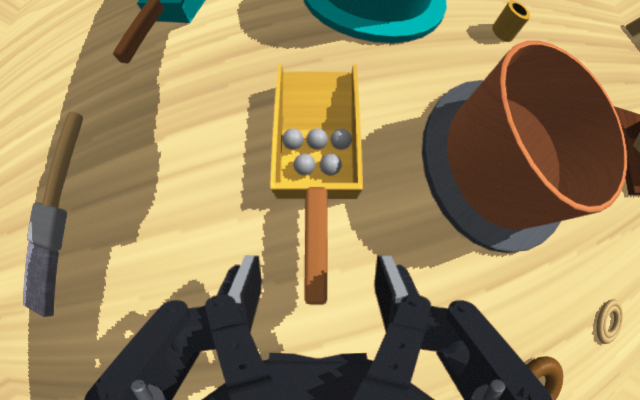

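View pics/s_grasp.png

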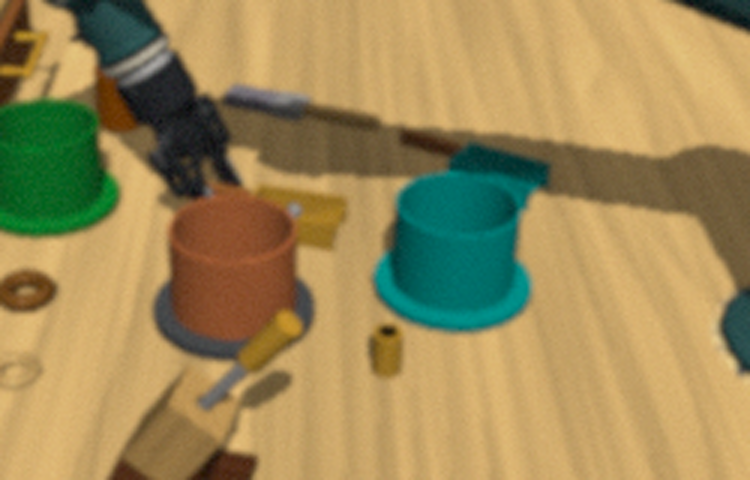

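The wrist view shows the handle centred between the fingers (column 316 against a finger midpoint of 318), with five balls in the cup. Gripping and lifting.

```bash
python3 - <<'E'
from look import *
from plan import *
arm.gripper_to(0.0,80)
print("open",arm.state()["opening"])
tc,q=tool(BOWL,YAW,0)
arm.move_linear(tc+[0,0,.03],q,rate=.06)
arm.move_linear(tc+[0,0,.15],q,rate=.12)
print(arm.state()["time_s"],arm.state()["wrist_force"],arm.state()["opening"])
look("w_lift")
E
```

```text
open 0.01264206850734356
10.5417 [ 0.47686316  0.20689878 -1.64444443] 0.012845295405836038
```

View pics/w_lift.png

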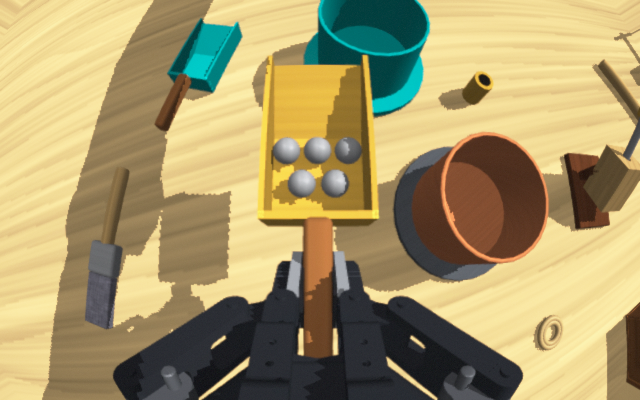

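All five balls were lifted in the cup. Moving over the drum and pouring.

```bash
python3 - <<'E'
from look import *
from plan import *
ex=np.r_[np.cos(YAW),np.sin(YAW),0]
def pose(t,h,off=.025):
    return tool(bowl_for_lip(DR+off*ex+[0,0,h],YAW,np.radians(t)),YAW,np.radians(t))
arm.move_linear(*pose(0,.07),rate=.12)
arm.move_linear(*pose(22,.045),rate=.07)
print(arm.state()["time_s"],arm.state()["joint_pos"].round(2))
look("w_pre")
for t in (30,36,42,48,54):
    arm.move_linear(*pose(t,.03),rate=.04)
    arm.dwell(.15)
st,p,d=look("w_pour")
p,d=imaging.grab_frame("top"); crop(p,250,100,480,290,3,"pics/t_pour.png")
print(arm.state()["time_s"],arm.state()["joint_pos"].round(2),arm.state()["wrist_force"])
E
```

```text
12.8333 [-0.44  0.85  0.92  1.4  -0.65  1.36  1.84]
15.9917 [-0.81  0.5   1.07  1.95 -0.7   0.61  1.94] [ 0.49253781 -0.44874224 -1.21473659]
```

View pics/w_pour.png

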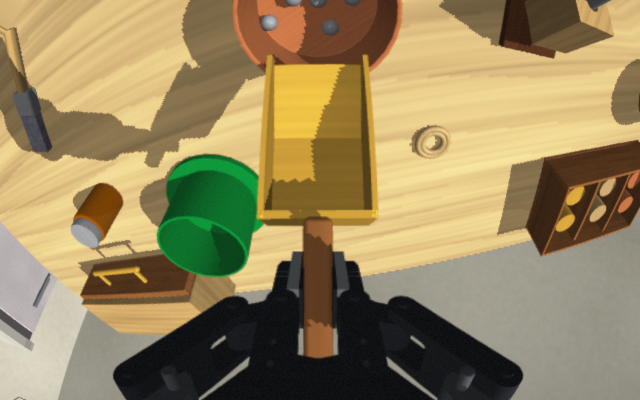

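View pics/t_pour.png

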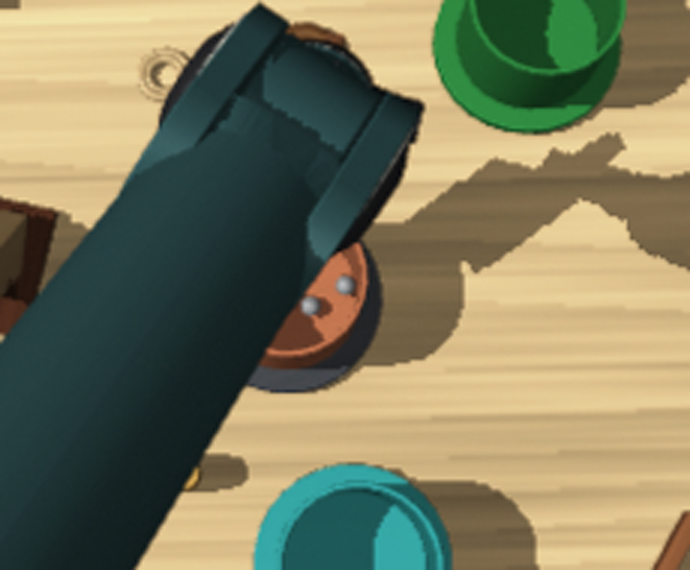

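View pics/w_pre.png

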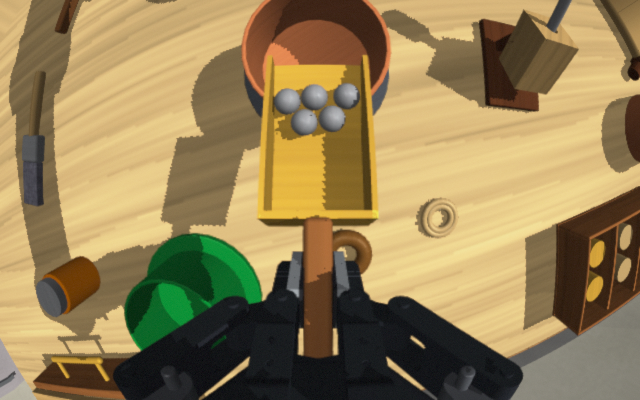

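The cup is empty and balls lie in the drum (wrist pixels about (268,22), (331,27), (292,2), (317,1), (352,1)). Taking the cup back.

```bash
python3 - <<'E'
from look import *
from plan import *
ex=np.r_[np.cos(YAW),np.sin(YAW),0]
def pose(t,h,off=.025):
    return tool(bowl_for_lip(DR+off*ex+[0,0,h],YAW,np.radians(t)),YAW,np.radians(t))
arm.move_linear(*pose(40,.04),rate=.1)
arm.move_linear(*pose(15,.07),rate=.1)
tc,q=tool(BOWL,YAW,0)
arm.move_linear(tc+[0,0,.13],q,rate=.15)
arm.move_linear(tc+[0,0,.05],q,rate=.12)
st,p,d=look("w_back")
for r in imaging.find_in("wrist","ball0_center"): print(round(r["score"],2),cam2world("wrist",r["location"],st)[0].round(3))
f=arm.move_linear(tc+[0,0,.012],q,rate=.08,f_stop=8); print(f)
f=arm.move_linear(tc+[0,0,-.004],q,rate=.02,f_stop=4)
print(f,arm.state()["tcp_pos"]-tc,arm.state()["wrist_force"],arm.state()["time_s"])
p,d=imaging.grab_frame("top"); crop(p,300,130,480,290,4,"pics/t_set.png")
E
```

```text
0.19 [ 0.56  -0.059  0.056]
False
True [6.55505836e-05 9.14423567e-05 2.08036911e-04] [1.04310033 0.36679625 5.13082627] 20.6333
```

View pics/w_back.png

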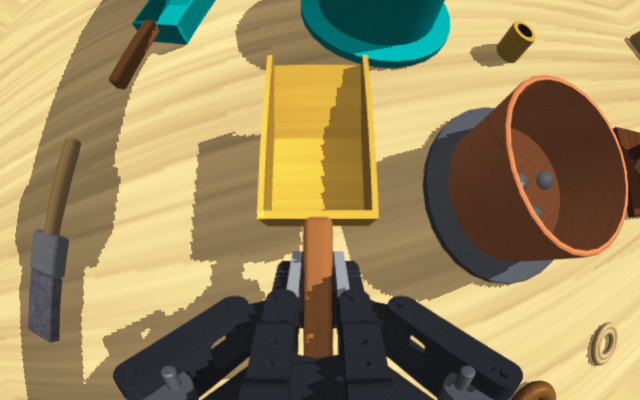

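View pics/t_set.png

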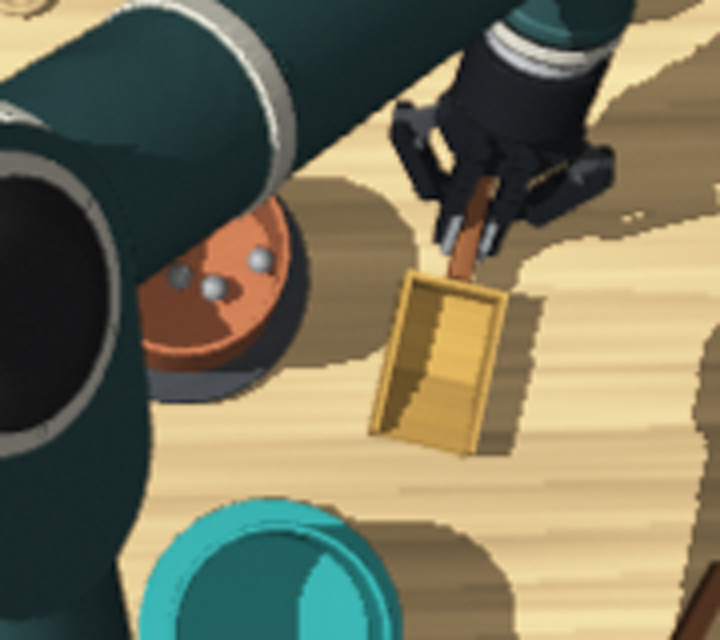

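```bash
cat >> plan.py <<'E'
tl,yw=np.radians(36.7),np.radians(166.4)
AX=np.array([np.sin(tl)*np.cos(yw),np.sin(tl)*np.sin(yw),np.cos(tl)])
O=np.array([.5305,.2118,.15]); MOUTH=O-AX*(.058/AX[2]); SPT=MOUTH+AX*.070
E
python3 - <<'E'
from look import *
from plan import *
tc,q=tool(BOWL,YAW,0); a=-cupR(YAW,PRE)[:,2]
arm.gripper_to(.05)
arm.dwell(.3)
arm.move_linear(tc-a*.10,q,rate=.15)
st=arm.state()
arm.move_linear(st["tcp_pos"]+[-.05,0.05,.14],rate=.2)
print(arm.state()["time_s"],arm.state()["joint_pos"].round(2))
h=np.cross(AX,[0,0,1]);h/=np.linalg.norm(h); k=np.cross(AX,h)
for ang in range(0,360,30):
    t=np.radians(ang); jaw=h*np.cos(t)+k*np.sin(t)
    qq=quat(-AX,jaw); o=[]
    for pt in (SPT+AX*.12,SPT,):
        j=arm.ik(pt,qq); o.append(None if j is None else j.round(2).tolist())
    # final: rotate tool so AX->z by minimal rotation
    r,_=Rot.align_vectors([[0,0,1]],[AX]); qf=(r*Rot.from_quat(qq)).as_quat()
    j=arm.ik(np.r_[DR[:2],.135+.130],qf); o.append(None if j is None else j.round(2).tolist())
    print(ang,o)
E
```

```text
23.1833 [-0.27  0.84  0.93  1.37 -0.46  1.74  1.99]
0 [[-1.44, 0.08, 0.62, 2.28, 0.89, 0.66, -0.18], [-1.67, 0.71, 1.26, 2.27, -0.92, 0.23, 1.54], [-0.81, 0.45, 1.1, 1.83, -0.44, 1.14, 1.78]]
30 [[-1.38, 0.08, 0.56, 2.27, 0.9, 0.67, 0.34], [-1.62, 0.63, 1.17, 2.27, -0.56, 0.17, 1.72], [-0.73, 0.4, 0.97, 1.82, -0.36, 1.11, 2.22]]
60 [[-1.51, 0.08, 0.7, 2.28, 0.89, 0.66, 0.87], [-1.58, 0.58, 1.1, 2.27, -0.13, 0.15, 1.84], [-0.64, 0.36, 0.84, 1.82, -0.3, 1.1, 2.68]]
90 [[-1.59, 0.09, 0.79, 2.28, 0.88, 0.65, 1.41], [-1.55, 0.55, 1.05, 2.27, 0.15, 0.15, 2.08], [0.03, 0.29, -0.01, 1.78, 0.0, 1.07, 2.92]]
120 [[-1.69, 0.09, 0.9, 2.29, 0.87, 0.64, 1.95], [-1.51, 0.52, 1.0, 2.27, 0.41, 0.17, 2.36], [0.92, 0.68, -1.31, 1.72, 0.68, 1.29, 2.88]]
150 [[-1.65, 0.09, 0.85, 2.29, 0.87, 0.64, 2.46], [-1.46, 0.48, 0.92, 2.27, 0.66, 0.19, 2.64], [-0.92, 0.62, 1.36, 1.83, -0.64, 1.24, -1.7]]
180 [[-0.85, 0.1, -0.01, 2.24, 0.95, 0.72, 2.91], [-1.72, 0.87, 1.4, 2.28, -1.26, 0.4, -1.31], [-0.92, 0.62, 1.36, 1.83, -0.64, 1.24, -1.18]]
210 [[-2.11, 0.27, 1.46, 2.3, 0.53, 0.48, -2.43], [-1.7, 0.79, 1.33, 2.28, -1.14, 0.31, -0.89], [-0.92, 0.62, 1.36, 1.83, -0.64, 1.24, -0.66]]
240 [[-2.11, 0.27, 1.46, 2.3, 0.53, 0.48, -1.91], [-1.7, 0.79, 1.33, 2.28, -1.14, 0.31, -0.36], [-0.95, 0.75, 1.5, 1.83, -0.78, 1.34, -0.01]]
270 [[-2.11, 0.27, 1.46, 2.3, 0.53, 0.48, -1.39], [-1.7, 0.79, 1.33, 2.28, -1.14, 0.31, 0.16], [-0.95, 0.74, 1.49, 1.83, -0.77, 1.33, 0.5]]
300 [[-0.91, 0.09, 0.06, 2.25, 0.94, 0.71, -1.28], [-1.71, 0.86, 1.38, 2.28, -1.24, 0.38, 0.77], [-0.93, 0.63, 1.38, 1.83, -0.66, 1.25, 0.93]]
330 [[-1.37, 0.08, 0.55, 2.27, 0.9, 0.67, -0.71], [-1.7, 0.81, 1.35, 2.28, -1.17, 0.33, 1.24], [-0.88, 0.53, 1.24, 1.83, -0.54, 1.18, 1.34]]
```

```bash
cat >> plan.py <<'E'
H=np.cross(AX,[0,0,1]);H/=np.linalg.norm(H)
GR=MOUTH+AX*.088   # grasp point on axis: 148 mm from tip
TIP=MOUTH-AX*.060
FT=np.r_[DR[:2],.137]  # final tip
def sp_R(p,s):  # p: outward pitch rad from vertical of approach at grasp
    hx=np.array([-np.cos(yw),-np.sin(yw),0])
    return Rot.from_quat(quat([np.sin(p)*hx[0],np.sin(p)*hx[1],-np.cos(p)],s*H))
def sp_tool(Rt,tip,Rs,R0):
    """Rs: rotation applied to spindle from its start, R0 tool rot at grasp"""
    T=Rs*R0; g=tip+Rs.apply(GR-TIP); return g+T.as_matrix()[:,1]*.019, T.as_quat()
E
python3 - <<'E'
from look import *
from plan import *
print("mouth",MOUTH,"GR",GR,"TIP",TIP)
I=Rot.identity(); RS,_=Rot.align_vectors([[0,0,1]],[AX])
for p in (0,10,18,25):
  for s in (1,-1):
    R0=sp_R(np.radians(p),s); o=[]
    a=R0.as_matrix()[:,1]
    g,q0=sp_tool(None,TIP,I,R0)
    L=[(g-a*.1,q0),(g,q0),sp_tool(None,TIP+AX*.09,I,R0)]
    for dy in (0,-30,-60,-90): L.append(sp_tool(None,FT,Rot.from_euler("z",dy,degrees=True)*RS,R0))
    for tc,q in L:
        j=arm.ik(tc,q); o.append(None if j is None else j.round(2).tolist())
    print(p,s,o)
p,d=imaging.grab_frame("top"); crop(p,200,90,480,290,2.8,"pics/t_rel.png")
st,p,d=look("w_rel")
E
```

```text
mouth [0.57251969 0.20163437 0.092     ] GR [0.52140328 0.21400073 0.16255626] TIP [0.60737179 0.19320276 0.04389346]
0 1 [[-1.26, 0.47, 1.07, 1.85, -0.46, 1.1, 1.33], [-1.18, 0.61, 0.99, 1.94, -0.63, 0.94, 1.45], [-1.38, 0.43, 1.11, 1.98, -0.46, 1.01, 1.27], [-0.33, 0.71, 0.66, 1.4, -0.36, 1.81, 1.71], [-0.24, 0.66, 0.66, 1.49, -0.58, 1.76, 1.33], [-0.42, 0.71, 1.08, 1.68, -0.94, 1.76, 1.15], [-0.54, 0.63, 1.23, 1.89, -1.14, 1.57, 0.82]]
0 -1 [[-1.38, 0.65, 1.36, 1.86, -0.69, 1.21, -1.61], [-1.37, 1.09, 1.53, 1.95, -1.13, 1.37, -1.29], [-1.5, 0.61, 1.36, 1.99, -0.67, 1.12, -1.66], [-0.33, 0.71, 0.66, 1.4, -0.36, 1.81, -1.43], [-0.24, 0.66, 0.66, 1.49, -0.58, 1.76, -1.81], [-0.44, 0.73, 1.12, 1.68, -0.96, 1.78, -1.98], [1.22, 0.78, -1.32, 1.78, 0.15, 0.98, 2.88]]
10 1 [[-1.48, 0.39, 1.19, 1.99, -0.35, 0.88, 1.2], [-1.3, 0.57, 1.04, 2.04, -0.6, 0.73, 1.4], [-1.56, 0.38, 1.21, 2.07, -0.35, 0.81, 1.16], [-0.54, 0.71, 0.96, 1.52, -0.48, 1.68, 1.83], [-0.51, 0.7, 1.05, 1.59, -0.69, 1.69, 1.47], [-0.56, 0.68, 1.17, 1.72, -0.88, 1.63, 1.11], [-0.68, 0.64, 1.33, 1.88, -1.04, 1.48, 0.74]]
10 
[... 928 characters left out ...]
8, -2.01], [1.0, 0.54, -1.1, 1.76, 0.19, 1.03, 2.8]]
25 1 [[-1.63, 0.2, 1.06, 2.17, 0.26, 0.59, 0.54], [-1.5, 0.58, 1.14, 2.18, -0.58, 0.41, 1.31], [-1.66, 0.24, 1.09, 2.2, 0.22, 0.55, 0.55], [-0.68, 0.56, 1.03, 1.69, -0.47, 1.39, 1.81], [-0.7, 0.6, 1.15, 1.72, -0.61, 1.41, 1.41], [-0.77, 0.64, 1.29, 1.78, -0.76, 1.41, 1.02], [-0.85, 0.68, 1.44, 1.85, -0.89, 1.39, 0.61]]
25 -1 [[-1.84, 0.38, 1.41, 2.17, -0.16, 0.58, -2.2], [-1.58, 0.71, 1.3, 2.18, -0.89, 0.52, -1.55], [-1.87, 0.5, 1.47, 2.21, -0.39, 0.56, -2.0], [-0.8, 0.76, 1.35, 1.69, -0.68, 1.51, -1.13], [-0.78, 0.74, 1.35, 1.72, -0.75, 1.51, -1.6], [-0.78, 0.68, 1.35, 1.78, -0.8, 1.45, -2.08], [0.81, 0.44, -0.89, 1.76, 0.16, 1.05, 2.81]]
```

View pics/t_rel.png

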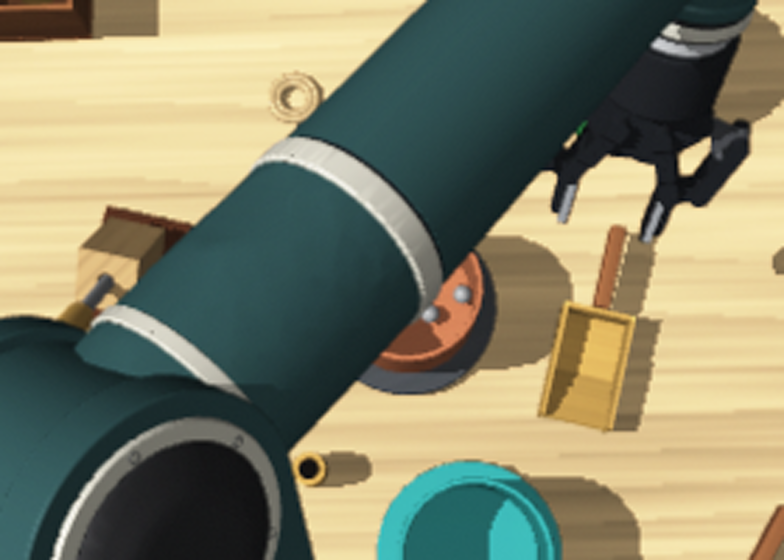

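View pics/w_rel.png

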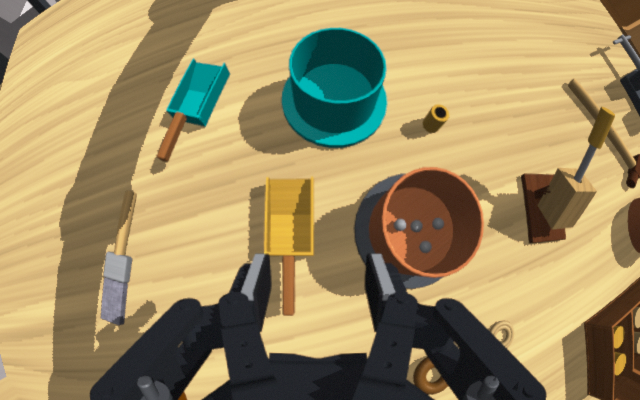

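The cup stands upright and released. I count four clear balls in the drum, at (400,225), (417,227), (438,224) and (425,246), so I'll zoom to look for the fifth.

```bash
python3 - <<'E'
from h import *
p=cv2.imread("pics/w_rel.png")[:,:,::-1]; crop(p,340,150,500,290,5,"pics/zz.png")
E
```

```text
(no output)
```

View pics/zz.png

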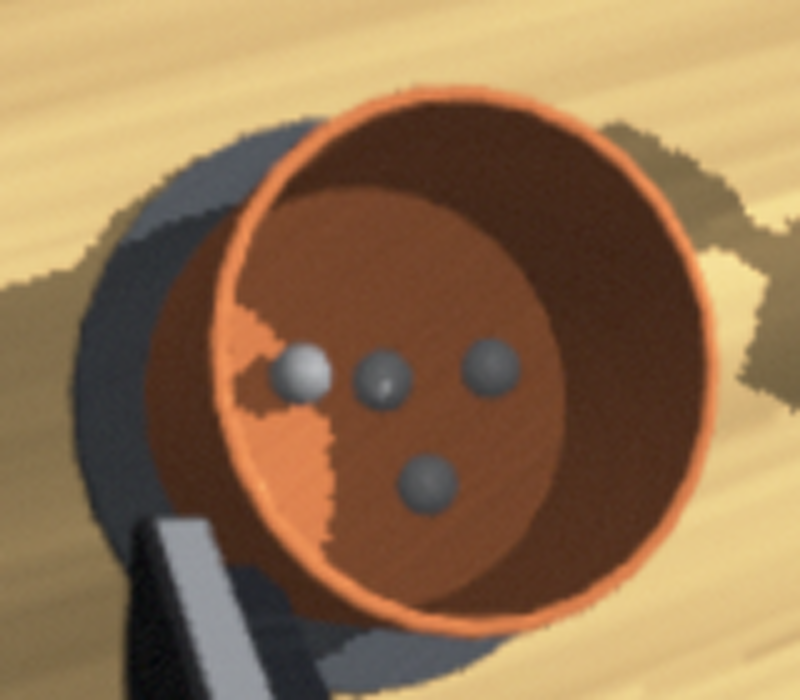

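```bash
python3 - <<'E'
from look import *
from plan import *
R0=sp_R(np.radians(10),1); a=R0.as_matrix()[:,1]
g,q0=sp_tool(None,TIP,Rot.identity(),R0)
arm.move_to(np.array([.52,.08,.30]),q0)
st,p,d=look("w_mid")
arm.move_to(g-a*.11,q0)
st,p,d=look("w_sp2")
p2,d2=imaging.grab_frame("top"); crop(p2,200,90,480,290,2.8,"pics/t_sp.png")
print(arm.state()["time_s"],arm.state()["joint_pos"].round(2))
W,u,v=cloud("wrist",d,st)
def run(AX):
    s=(W-MOUTH)@AX; rad=np.linalg.norm((W-MOUTH)-np.outer(s,AX),axis=1)
    return s,rad
s,rad=run(AX); m=(rad<.02)&(s>.064)&(s<.107); q=W[m]
from scipy.optimize import least_squares
def fs(x):
    b=np.array([x[2],x[3],1]);b/=np.linalg.norm(b); w=q-np.array([x[0],x[1],.15])
    return np.linalg.norm(w-np.outer(w@b,b),axis=1)-.0115
r=least_squares(fs,[O[0],O[1],AX[0]/AX[2],AX[1]/AX[2]],loss="soft_l1",f_scale=.001)
b=np.array([r.x[2],r.x[3],1]);b/=np.linalg.norm(b)
print(len(q),"O",r.x[:2],"tilt",np.degrees(np.arccos(b[2])),"yaw",np.degrees(np.arctan2(b[1],b[0])),"rms",np.sqrt(np.mean(fs(r.x)**2)))
m=(rad<.016); print("top along",np.percentile(s[m],[99,99.8]))
E
```

```text
25.3417 [-1.48  0.36  1.18  1.98 -0.31  0.89  1.16]
87 O [0.53032288 0.21203582] tilt 36.44044504898098 yaw 166.48464018082038 rms 0.00026480495922986697
top along [0.1112508  0.11152263]
```

View pics/w_mid.png

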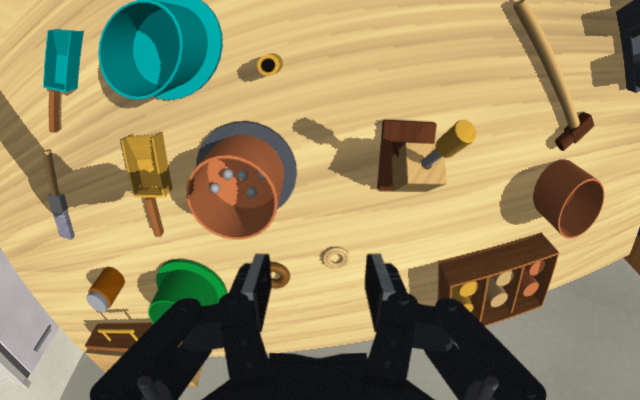

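View pics/w_sp2.png

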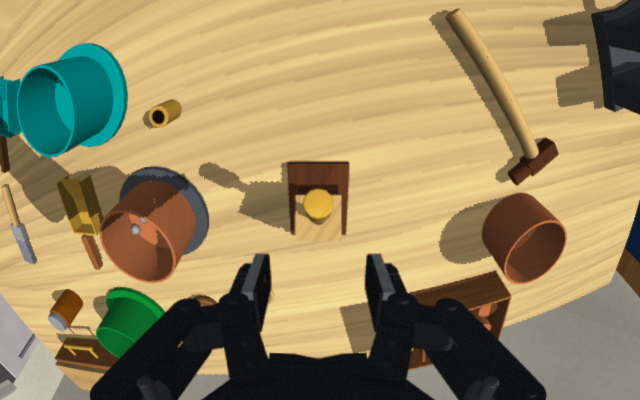

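View pics/t_sp.png

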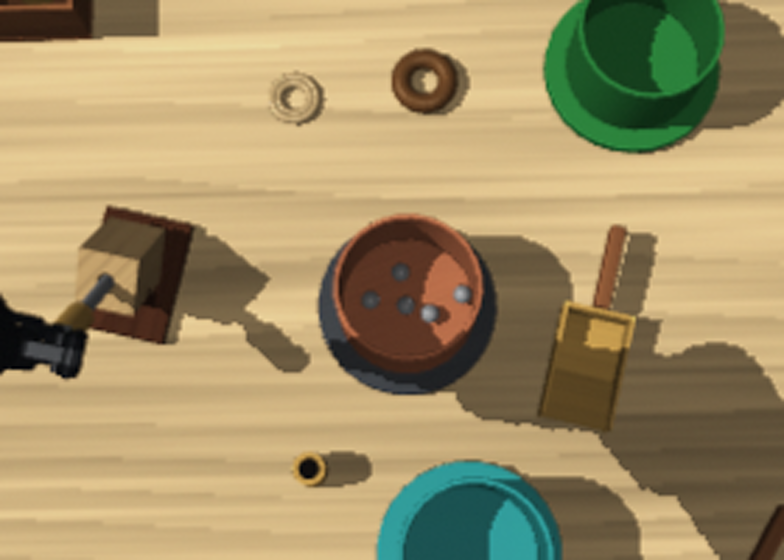

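The top view shows all five balls in the drum (crop (400,271), (371,300), (405,305), (429,313), (462,294)) and the cup upright and free. The wrist view has the spindle head centred at (318,203), and its axis refit agrees (36.4°, 166.5°). Grasping.

```bash
sed -i 's/radians(36.7)/radians(36.5)/; s/O=np.array(\[.5305,.2118,.15\])/O=np.array([.5304,.2120,.15])/' plan.py
python3 - <<'E'
from look import *
from plan import *
R0=sp_R(np.radians(10),1); a=R0.as_matrix()[:,1]
g,q0=sp_tool(None,TIP,Rot.identity(),R0)
print(arm.move_linear(g,q0,rate=.1,f_stop=12))
arm.gripper_to(0.0,80)
s=arm.state(); print("open",s["opening"],"F",s["wrist_force"],s["moment"])
look("w_spg")
print("stop",arm.move_linear(sp_tool(None,TIP+AX*.02,Rot.identity(),R0)[0],q0,rate=.03,f_stop=40)); s=arm.state(); print(s["wrist_force"])
p,d=imaging.grab_frame("side"); crop(p,230,200,400,320,4,"pics/s_spg.png")
print(s["time_s"],s["opening"])
E
```

```text
False
open 0.021001406997009902 F [-2.56303851 -0.27232871  5.5266449 ] [-0.28464182  0.52195925 -0.15433872]
stop False
[-0.21081294 -0.36435219  0.50297148]
27.825 0.021385269563893434
```

View pics/s_spg.png

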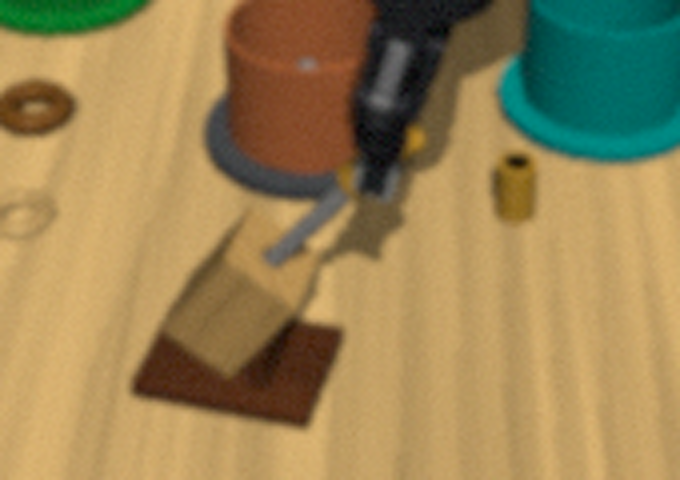

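```bash
python3 - <<'E'
from look import *
from plan import *
I=Rot.identity(); R0=sp_R(np.radians(10),1); RS,_=Rot.align_vectors([[0,0,1]],[AX]); rv=RS.as_rotvec()
arm.move_linear(*sp_tool(None,TIP+AX*.085,I,R0),rate=.06)
s=arm.state(); print(s["time_s"],s["wrist_force"],s["opening"])
up=TIP+AX*.085; up[2]=.19
for nm,(tc,q) in dict(up=sp_tool(None,up,I,R0),half=sp_tool(None,np.r_[.55,.10,.18],Rot.from_rotvec(rv*.6),R0),over=sp_tool(None,np.r_[DR[:2],.175],RS,R0)).items(): print(nm,arm.ik(tc,q))
arm.move_linear(*sp_tool(None,up,I,R0),rate=.12)
p,d=imaging.grab_frame("side"); crop(p,200,130,440,310,3,"pics/s_out.png")
E
```

```text
29.1083 [ 0.68141013  0.12937978 -1.94898123] 0.021281011390169958
up [-1.69846932  0.26144301  1.32555156  1.9862001  -0.18412584  0.95500629
  1.03055026]
half [-1.01374934  0.42323175  1.0583946   1.75170229 -0.41160799  1.40726967
  1.49180618]
over [-0.55564841  0.67992489  1.00056349  1.48114823 -0.463632    1.74653213
  1.82785145]
```

View pics/s_out.png

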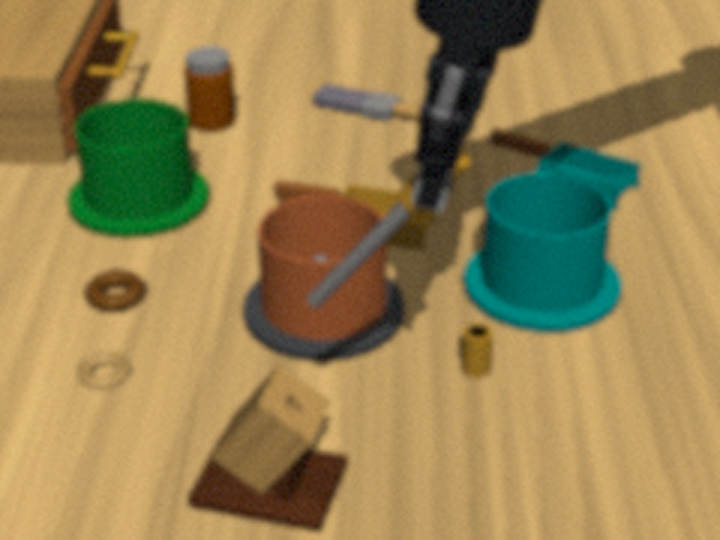

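The spindle is clear of the holder and held firmly, still slanted. Turning it upright over the drum.

```bash
python3 - <<'E'
from look import *
from plan import *
I=Rot.identity(); R0=sp_R(np.radians(10),1); RS,_=Rot.align_vectors([[0,0,1]],[AX]); rv=RS.as_rotvec()
arm.move_linear(*sp_tool(None,np.r_[.55,.10,.19],Rot.from_rotvec(rv*.6),R0),rate=.12)
arm.move_linear(*sp_tool(None,np.r_[DR[:2],.165],RS,R0),rate=.1)
arm.dwell(.3)
s=arm.state(); print(s["time_s"],s["opening"],s["wrist_force"])
for n in ("side","top"):
    p,d=imaging.grab_frame(n); np.save(f"pics/f_{n}d.npy",d); cv2.imwrite(f"pics/f_{n}.png",p[:,:,::-1]); crop(p,*((230,110,400,270,4) if n=="side" else (270,120,440,260,4)),f"pics/f_{n}c.png")
    W,u,v=cloud(n,d)
    m=(np.hypot(W[:,0]-DR[0],W[:,1]-DR[1])<.03)&(W[:,2]>.15)&(W[:,2]<.275); q=W[m]
    print(n,len(q),q[:,2].min() if len(q) else None)
    for z in np.arange(.16,.28,.02):
        k=q[abs(q[:,2]-z)<.01]
        if len(k)>3: print(round(z,2),len(k),k.mean(0).round(4),np.ptp(k[:,0]).round(4),np.ptp(k[:,1]).round(4))
look("f_w")
E
```

```text
33.1667 0.021491301048039247 [ 0.01407805  0.78054064 -0.95892556]
side 177 0.1665243914751188
0.16 6 [ 0.5632 -0.039   0.1678] 0.0078 0.0062
0.18 30 [ 0.565 -0.04   0.18 ] 0.0109 0.0103
0.2 34 [ 0.5647 -0.0401  0.1995] 0.011 0.01
0.22 35 [ 0.5645 -0.0402  0.2198] 0.0111 0.0122
0.24 34 [ 0.5641 -0.0393  0.2401] 0.0107 0.0108
0.26 30 [ 0.5645 -0.0392  0.2595] 0.0102 0.0104
0.28 8 [ 0.5648 -0.0395  0.2726] 0.0077 0.0064
top 59 0.16672327535978024
0.18 12 [ 0.5584 -0.0421  0.1799] 0.0035 0.0103
0.2 14 [ 0.5587 -0.0414  0.1999] 0.0041 0.0102
0.22 11 [ 0.5583 -0.042   0.2204] 0.0039 0.0099
0.24 13 [ 0.5582 -0.0413  0.2389] 0.0037 0.0096
0.26 7 [ 0.5574 -0.0426  0.2549] 0.0015 0.0076
```

View pics/f_sidec.png

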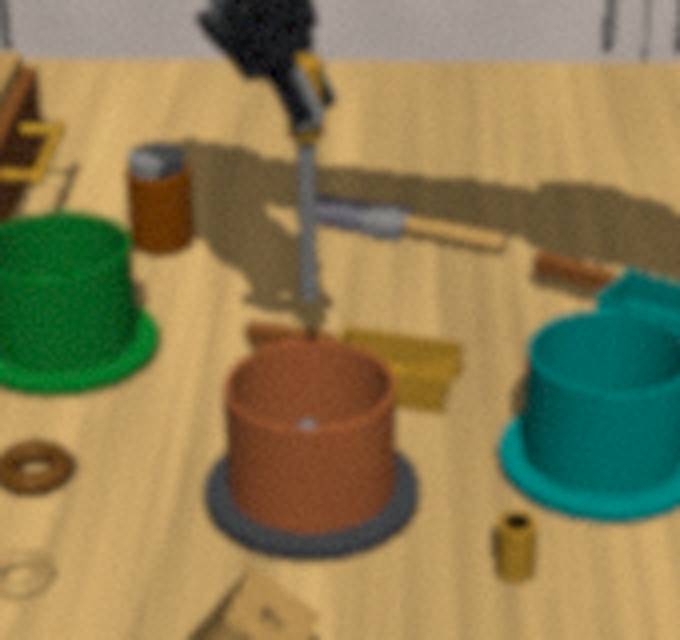

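View pics/f_w.png

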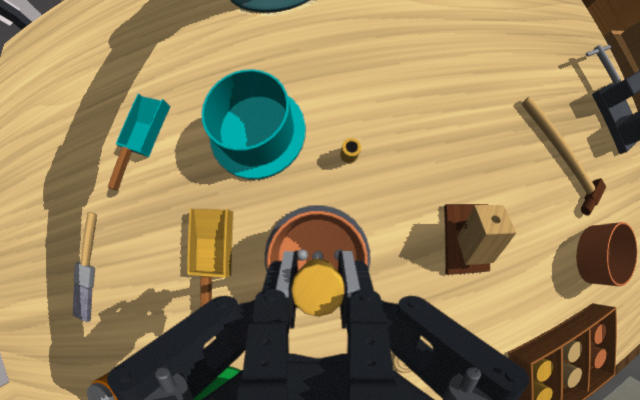

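View pics/f_topc.png

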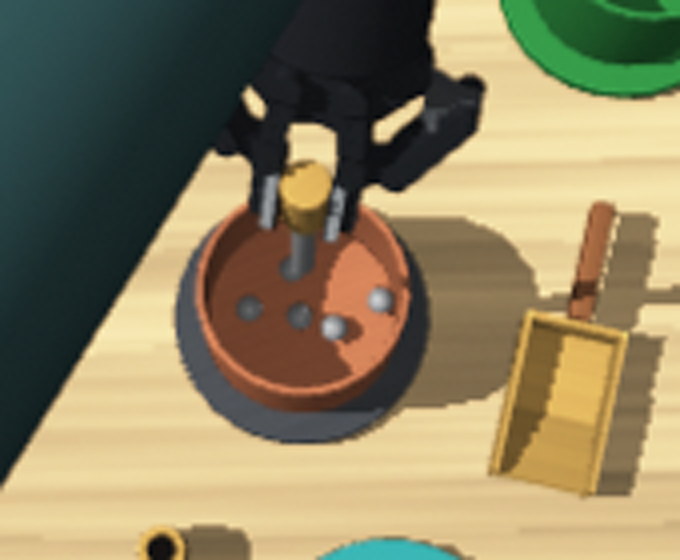

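The spindle is upright: across 10 cm of height the shaft drifts under 1 mm in both views, on axis within about 2 mm, with its tip at about 0.166 m. Lowering to about 0.14 m, then a final check.

```bash
python3 - <<'E'
from look import *
from plan import *
R0=sp_R(np.radians(10),1); RS,_=Rot.align_vectors([[0,0,1]],[AX])
arm.move_linear(*sp_tool(None,np.r_[DR[:2],.138],RS,R0),rate=.05)
arm.dwell(.5)
for n in ("side","top"):
    p,d=imaging.grab_frame(n); W,u,v=cloud(n,d)
    q=W[(np.hypot(W[:,0]-DR[0],W[:,1]-DR[1])<.025)&(W[:,2]>.115)&(W[:,2]<.24)]; print(n,"tip z",q[:,2].min(),q.mean(0))
    for t in ("washer","sleeve","collar"):
        for r in imaging.find_in(n,t)[:1]: print(t,round(r["score"],2),cam2world(n,r["location"])[0].round(3))
s=arm.state(); print(s["time_s"],s["opening"],abs(s["joint_velocities"]).max())
arm.finish_job()
E
```

```text
side tip z 0.13813358644114193 [ 0.56448444 -0.04000327  0.19148277]
washer 0.65 [0.758 0.058 0.008]
sleeve 0.69 [0.421 0.047 0.029]
collar 0.52 [ 0.769 -0.051  0.016]
top tip z 0.1399937544074947 [ 0.55831002 -0.04201664  0.18504162]
sleeve 0.41 [0.423 0.04  0.042]
34.9083 0.021743699895807288 0.0020344350508104325
the job is handed in; nothing more can be done
```

The job is done and handed in at about 35 s of the 72 s allowed; no verdict was reported.

- **Pour:** I lifted the brass cup by its handle with all five balls in it and poured them into the copper drum. The last top picture with an open view of the drum shows all five on its floor. After that, one ball was partly hidden behind the spindle.
- **Cup:** It went back to its starting place, upright and released, before I touched the spindle.
- **Spindle:** I drew it from the holder, turned it upright and held it still over the drum. The last readings put its lower end at about 0.138–0.140 m, roughly 42 mm above the rim. Its axis is within about 3 mm of the drum axis, and the shaft was under about 1° from plumb when checked just before the final lowering.
- **Bystanders:** The washer, sleeve and collar read within about 5 mm of their starting places in the side view.

**Misses and disagreements:**
- One earlier wrist view showed only four balls because the rim hid the fifth.
- The network once returned nothing for the washer and collar in the final top view.
- The top view's sleeve height (0.042 m) differs from the side view's (0.029 m) because it sees the sleeve's top.

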